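Click the loaf maker's knob home and start it

TASK

Set the loaf maker going: turn the bar knob on its sloping panel clockwise, over its stiff detent, until it clicks home and the steel ready pin stays up by itself, and only then press the round start button. Leave the baking tin, the trivet and the bowls where they are, and finish with the knob and the button let go.

Things in the scene. Friction and masses are not known exactly. Their poses are not given: they have to be found in the camera images.
- maker: black plastic loaf maker, fixed, 360 (x) x 260 (y) x 239 (z) mm, origin at the centre of its underside, front at its -x side. The flat lid, 239 mm high, covers x from -30 to 180 mm; in front of it the grey panel slopes down from 227 mm high at x = -30 mm to 140 mm high at the front edge
- panel: the sloping grey control panel, 173 (x, up the slope) x 260 (y) mm, fixed in the maker; origin at the centre of its outer face, z is the outward normal, which leans 30 degrees from vertical towards the maker's front
- knob: black knob on the panel's point (0, 55) mm: a 72 mm disc, 12 mm tall, carrying an upright grip bar 66 mm long (knob's x), 20 mm wide (knob's y), its top 46 mm above the origin; origin on the axis, 3 mm above the panel face; z along the panel's normal. Clockwise as seen from outside is about -z. It is stopped about 35 degrees past the crest
- knob_grip (a point): on the knob's axis, 39 mm above the panel; the bar's sides are free from 15 to 49 mm. It turns easily, then for 25 degrees stiffly, about 0.4 N m (let go there, it springs back); past the crest it snaps 25 degrees on. From the start to the crest it is 85 to 115 degrees, different each time, not to be read off the bar's angle: likely more than one grasp
- pin_top (a point): top of the steel ready pin, 22 mm in diameter, at the panel's point (50, -35) mm. It stands 5 mm proud of the panel until the knob has snapped past the crest, then springs up to stand 19 mm proud and stays up
- start (a joint): travel of the round start button, 0 out to 0.006 m fully pressed along the panel's inward normal; spring, about 5 N for the whole travel
- start_top (a point): centre of the button's top, 36 mm in diameter, at the panel's point (-35, -80) mm, 22 mm above the panel when out; its fixed 52 mm housing is 12 mm tall
- tin: empty aluminium baking tin, 200 x 110 x 70 mm, standing on the counter before the maker's panel, towards the maker's -y side; origin at the centre of its underside; leave alone
- trivet: bamboo trivet, 190 x 182 x 16 mm, lying on the counter before the maker's panel; origin at the centre of its underside; leave alone
- bowl_large: steel bowl, 170 mm across and 65 mm tall, standing on the trivet; origin at the centre of its underside; leave alone
- bowl_small: steel bowl, 132 mm across and 65 mm tall, stacked in the large one; origin at the centre of its underside; leave alone

How it is judged (in metres and radians):
On the way, in this order (a step that is already met when the one before it is completed fails the run):
1. the knob has clicked home: the ready pin stands more than 15 mm proud of the panel and the fingers have let go of the knob (z of pin_top in the frame of panel above 0.015 m and contact force between the fingers and knob below 0.1 N), for 0.2 s.
2. the start button is pressed at least 4 mm (value of joint start above 0.004 m), for 0.1 s.
At the end, for the whole second after the job is handed in: The knob is home past its detent, so that the ready pin stands more than 15 mm proud of the panel; the start button has been pressed after that and is out again (under 1.5 mm); tin, trivet and both bowls are within 20 mm of where they began (z of pin_top in the frame of panel above 0.015 m and value of joint start below 0.0015 m and distance of each of tin, trivet, bowl_large, bowl_small from where it was at the start of the episode below 0.02 m); the robot touches nothing.
It fails at once if the start button is pressed before the knob has clicked home (value of joint start above 0.003 m and z of pin_top in the frame of panel below 0.012 m).
It fails at once if the tin, the trivet or a bowl is shifted more than 30 mm (distance of any of tin, trivet, bowl_large, bowl_small from where it was at the start of the episode above 0.03 m).
It also fails if it takes over 59 s, if anything falls off the work surface, if the arm or the gripper's body presses on something with over 40 N, if the wrist force passes 120 N, or if a joint passes its speed limit or range.

ROBOT

A 7-joint arm with a two-finger parallel gripper is mounted at the origin on the work surface. World frame = base frame: x ahead of the robot, y to its left, z up, the work surface at z = 0. Lengths are in mm, angles in rad, forces in N, time in s.
With the tool pointing down it reaches from about 400 to 900 mm from the base axis. Payload 5.5 kg.
Tool frame: the origin (TCP) lies at the very end of the fingers, on their centre line; the grasp point (between the pads) lies 19 mm behind it; x points along the fingers, y is the direction in which the jaws open and shut, and the axes are right-handed (so a half turn about x gives the same grasp; the last joint's range is limited). The gripper opens to 85 mm and grips with 20 to 120 N. Pads are 22 mm wide; open, the fingers measure 114 mm over their backs; the gripper's body (76 mm by 85 mm) begins 54 mm behind the grasp point. The pads swing forward as they close: fully open they stand 13 mm farther back than shut.
Start: joints at [-1.06, 0.501, -0.427, 1.55, 0.221, 1.138, -0.21], TCP at [159.388, 630.155, 231.31] pointing down, gripper open.
Joint ranges: [-2.88, 2.88], [-0.31, 2.03], [-1.54, 1.56], [0.2, 2.42], [-1.41, 4.55], [0.19, 2.02], [-2.57, 2.57]. Speed limits (rad/s): [2.57, 2.57, 3.14, 3.14, 3.14, 3.14, 3.14].

INTERFACE

Orientations are given as a unit quaternion [w, x, y, z].
In Python, from plant import read_state, grab_frame, ticket, search_frame, silhouettes gives the robot as it stands.
- The arm moves only by the tool send_rows, never from a script. Its argument "plan" is a list of rows, each a list of 4 numbers: the shift along the tool's x, y, z in cm, then the turn about the tool's x in degrees. A call has 1 to 12 rows; each row is the pose to reach, as a shift and turn from the pose commanded when the call began, along the tool's axes at that moment; what a row does not reach only later rows make up. A row lasts 1/8 s, in which the tool goes at most 62.5 mm and 10.7 degrees, less where a joint would pass 70% of its speed; a pose out of reach is approached as far as the arm can. A call with a gripper value outside its range is refused whole. "grip" is the gripper command: -1 is fully open, 1 is shut, values between are in proportion, set as the call begins (left out, the last holds). The fingers move at their own pace and stop on an object; "grip_force" is the grip in N (left out, the last holds). Time passes only in rows, so rows that repeat a pose let the fingers close. It gives the time, the measured TCP pose, the force and the opening at its end, in the units of the state.
- read_state(): the state, without advancing time (a new reading comes with each control period).
- grab_frame(name): name is "scene" or "top" or "wrist"; returns a dict with "pixels" (480x640x3 uint8, red, green, blue), "depth" (480x640 float32, mm along the optical axis (not along the pixel's ray), 0 where there is no reading), "fx", "fy", "cx", "cy" (pixels), "k1" (the pictures are not rectified: a ray, as slopes to the right and down, at radius r is drawn at 1 + k1 r^2 times it, then the intrinsics apply), "R" (3x3) and "t" (3): a world point X has camera coordinates R X + t. Camera axes: x right, y down, z forward; pixel columns grow to the right and rows downward; lengths in mm; the calibration is good to about 2 mm. A picture is of the moment at which its call begins.
- ticket.close_job(): hands the job in, once; it reports no verdict.
Trained networks look in a picture, given as the dict that the camera call returned (one of the last four; its "shot" number tells which), for a name from the list of things; names that differ only in an ending like _2 or _b are one class to them, and where a whole thing is asked for, a point or a joint stands for the part that bears it (a point fixed in the world has none). Each returns a list of dicts, best first, with "p" (0 to 1); they miss things now and then, are a little off and sometimes report something else, mostly with a low value. They report only what shows in the picture. A call takes as long as a camera call.
- search_frame(target, picture): "xyz" ([x, y, z] in mm, in the coordinates of the camera as it stood for that picture, good to about 4 mm: the middle of the surface that is visible of it).
- silhouettes(target, picture): "region" (480x640 bool, what is visible of it).
The state is a dict: "clock": time; "joints": joint angles; "joint_velocities": joint speeds; "joint_efforts": joint torques, N m; "ee_pos": TCP position; "orientation": TCP orientation; "ft_force": force on the tool from outside, world axes, zero at the start; "moment": the same for the moment, N m; "gripper_width": finger opening in mm.
Only numpy, scipy, OpenCV 4.12 (cv2) and the standard library are available. Lean on these libraries where they do the work, as an engineer would, in place of code of your own. Each camera call takes 0.05 s, during which the arm holds its last target. There are 200 camera calls.

## Working session

There is one attempt and no reset: what is moved stays moved. The work goes in short steps, Python scripts to look and compute and a tool call to move; the robot and the scene stay as the last step left them, time stands still between calls to the robot, and variables do not carry over. Pictures are saved under pics/ and viewed, about 8 in all and at most 12, crops included, and the job is handed in when it is done.

Besides the shell and the picture viewer there is one more tool, called after "Emit:" as a command line: name --pt "numbers of a row" for each row, then --argument value for the rest. send_rows: Moves the arm, as the interface text tells. Its arguments: {"type":"object","properties":{"plan":{"type":"array","items":{"type":"array","items":{"type":"number"}}},"grip":{"type":"number"},"grip_force":{"type":"number"}},"required":["plan"]}

```bash
ls; mkdir -p pics; cat > h.py <<'E'
import numpy as np, cv2
from plant import *
from scipy.spatial.transform import Rotation as Rn
def cam2w(f,p): return np.array(f["R"]).T@(np.array(p)-np.array(f["t"]))
def cloud(f):
    d=f["depth"]; v,u=np.mgrid[0:480,0:640]
    K=np.array([[f["fx"],0,f["cx"]],[0,f["fy"],f["cy"]],[0,0,1.]])
    # distorted -> undistorted
    pts=cv2.undistortPoints(np.stack([u.ravel(),v.ravel()],1).astype(np.float64).reshape(-1,1,2),K,np.array([f["k1"],0,0,0.])).reshape(480,640,2)
    P=np.dstack([pts[...,0]*d,pts[...,1]*d,d])
    return (P-np.array(f["t"]))@np.array(f["R"])
def tool():
    s=read_state(); w,x,y,z=s["orientation"]; return np.array(s["ee_pos"]),Rn.from_quat([x,y,z,w]).as_matrix(),s
def save(f,n): cv2.imwrite("pics/"+n,cv2.cvtColor(f["pixels"],cv2.COLOR_RGB2BGR))
E
cat > a.py <<'E'
from h import *
p,R,s=tool(); print(s,R.round(3))
for n in ["scene","top"]:
    f=grab_frame(n); save(f,n+"0.png"); C=cloud(f)
    print(n,cam2w(f,[0,0,0]).round())
    for t in ["maker","panel","knob","pin_top","start_top","tin","trivet","bowl_large","bowl_small"]:
        r=search_frame(t,f)
        print(t,[(round(q["p"],2),cam2w(f,q["xyz"]).round(0)) for q in r[:2]])
    r=silhouettes("panel",f)
    if r:
        m=r[0]["region"]&(f["depth"]>0); Q=C[m]; 
        for i in range(4):
            c=np.median(Q,0) if i==0 else Q.mean(0); n_=np.linalg.svd(Q-c,full_matrices=False)[2][2]; n_*=np.sign(n_[2])
            d=(Q-c)@n_; Q=Q[abs(d-np.median(d))<max(3,d.std())]
        print("plane",n_.round(3),Q.mean(0).round(1),len(Q),Q.min(0),Q.max(0))
E
python3 a.py
```

```text
pics
{'clock': 0.0, 'joints': array([-1.05982952,  0.50183602, -0.42679684,  1.55147283,  0.22079423,
        1.13830344, -0.21028528]), 'joint_velocities': array([-4.64640622e-04,  1.56328015e-04,  3.59304012e-05,  1.93489183e-03,
       -3.74409546e-04,  1.11271012e-05,  8.32045795e-04]), 'joint_efforts': array([-1.30279703e-03, -5.69489443e+01, -5.81683114e+00, -2.80954081e+01,
        1.05367045e-02,  1.13839237e-02, -4.35755538e-06]), 'ee_pos': array([159.270228  , 629.45552513, 230.2577677 ]), 'orientation': array([ 0.70158135,  0.08666267,  0.70180007, -0.08803328]), 'ft_force': array([ 0.19094387,  0.58851615, -0.2523737 ]), 'moment': array([ 0.00509952, -0.0062311 , -0.02498437]), 'gripper_width': 85.84168415225905} [[-0.001  0.245  0.969]
 [-0.002  0.969 -0.245]
 [-1.    -0.002 -0.   ]]
scene [ 933. -625.  683.]
maker [(0.69, array([663., 111., 173.]))]
panel [(0.9, array([583.,  72., 186.]))]
knob [(0.84, array([506., 110., 213.]))]
pin_top [(0.47, array([608., 103., 208.]))]
start_top [(0.65, array([593.,   7., 182.]))]
tin [(0.97, array([ 565., -222.,   27.]))]
trivet [(
[... 158 characters left out ...]
 60.]))]
plane [-0.272 -0.414  0.868] [588.9   9.7 183.9] 170 [572.51926975  -5.74583123 174.09658039] [604.05425798  24.22471455 192.84710235]
top [ 442.  -75. 1237.]
maker [(0.87, array([607., 163., 230.]))]
panel [(0.59, array([553., 100., 195.]))]
knob [(0.57, array([500., 118., 225.]))]
pin_top []
start_top [(0.59, array([588.,  17., 187.]))]
tin [(0.62, array([ 571., -226.,    3.])), (0.38, array([360., -83.,  67.]))]
trivet [(0.83, array([380., -62.,  15.]))]
bowl_large [(0.66, array([362., -80.,  70.]))]
bowl_small [(0.65, array([357., -80.,  51.]))]
plane [-0.327 -0.38   0.865] [557.2 102.3 187. ] 9765 [409.11818491 -38.48064874 137.08747987] [696.17186601 238.00983477 229.73719303]
```

View pics/scene0.png

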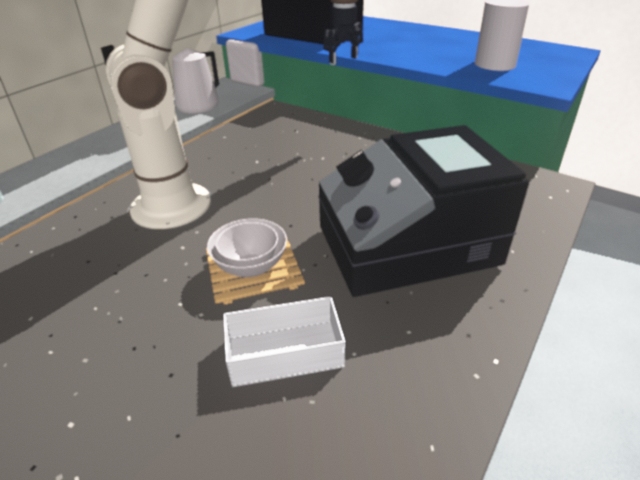

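View pics/top0.png

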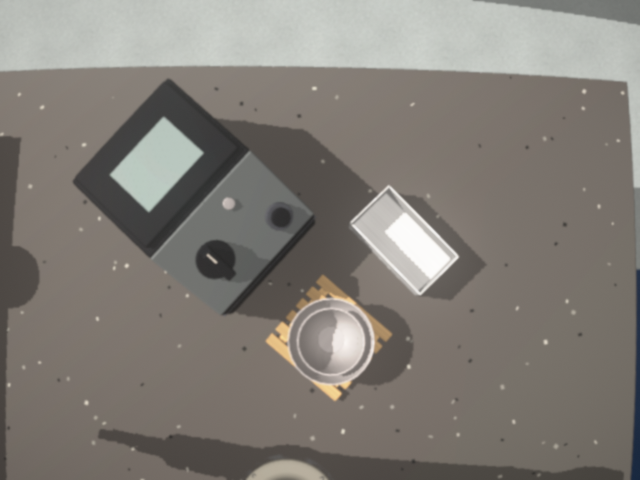

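```bash
cat > b.py <<'E'
from h import *
f=grab_frame("top"); C=cloud(f)
m=(abs(C[...,2]-239)<5)&(C[...,0]>450)&(C[...,1]>-50)&(C[...,1]<400)
nl,lab,st,_=cv2.connectedComponentsWithStats(m.astype(np.uint8)); i=1+st[1:,4].argmax()
Q=C[lab==i]; print("lid z",np.median(Q[:,2]))
r=cv2.minAreaRect(Q[:,:2].astype(np.float32)); print(r)
b=cv2.boxPoints(r); c=np.array(r[0])
e=[b[1]-b[0],b[2]-b[1]]; e.sort(key=np.linalg.norm); x=e[0]/np.linalg.norm(e[0]); x*=np.sign(x[1])
yaw=np.arctan2(x[1],x[0]); o=c-75*x
print("yaw",np.degrees(yaw),"origin",o)
Rm=Rn.from_euler("z",yaw).as_matrix(); 
a=np.radians(30); ca,sa=np.cos(a),np.sin(a)
Rp=Rm@np.array([[ca,0,-sa],[0,1,0],[sa,0,ca]])
po=np.r_[o,0]+Rm@np.array([-105,0,183.5])
np.savez("panel.npz",R=Rp,o=po)
L=(C-po)@Rp   # panel coords
def rep(n,k): print(n,len(k),k.mean(0).round(1) if len(k) else "")
V=L.reshape(-1,3); s=(abs(V[:,0])<80)&(abs(V[:,1])<125)
k=V[s&(abs(V[:,2])<6)]; rep("face",k); print(np.percentile(k[:,2],[10,50,90]), np.linalg.lstsq(np.c_[k[:,:2],np.ones(len(k))],k[:,2],rcond=None)[0])
kn=V[s&(V[:,1]>10)&(V[:,2]>38)&(V[:,2]<60)]; rep("bar",kn)
dd=kn[:,:2]-kn[:,:2].mean(0); w,v=np.linalg.eigh(np.cov(dd.T)); print("bar dir",v[:,1],np.degrees(np.arctan2(v[1,1],v[0,1])),np.ptp(dd@v[:,1]),np.ptp(dd@v[:,0]),np.percentile(kn[:,2],[50,95]))
bt=V[s&(V[:,1]<-45)&(V[:,0]<0)&(V[:,2]>16)&(V[:,2]<30)]; rep("button",bt)
pn=V[s&(abs(V[:,1]+35)<25)&(abs(V[:,0]-50)<25)&(V[:,2]>2.5)&(V[:,2]<12)]; rep("pin",pn)
p,R,_=tool(); print("knob grip world",po+Rp@[0,55,39],"normal",Rp[:,2],"start",po+Rp@[-35,-80,22])
E
python3 b.py
```

```text
lid z 239.45738480413257
((672.9898681640625, 237.65643310546875), (191.03659057617188, 241.3125), 49.120033264160156)
yaw 49.120037 origin [623.90413666 180.95025253]
face 9391 [ 6.3 -2.   2.1]
[-0.25519226  2.14957994  4.43212599] [6.21966244e-04 1.75573207e-03 2.09980198e+00]
bar 454 [-0.5 54.4 50.4]
bar dir [-0.99984863  0.01739904] 179.00305814869563 67.08276516491104 20.407557730696464 [50.80849533 54.12652868]
button 332 [-35.5 -79.2  22.6]
pin 386 [ 49.8 -35.    4.8]
knob grip world [500.83729057 122.8141932  217.27499075] normal [-0.3272382  -0.37804121  0.8660254 ] start [588.63370542  17.96904822 185.05255888]
```

```bash
cat > m.py <<'E'
from h import *
D=np.load("panel.npz"); Rp,po=D["R"],D["o"]
def pose(th,r=18,gap=0,Z=28,lift=0,half=14.5):
    t=np.radians(th); u=np.array([np.cos(t),np.sin(t),0]); m=np.array([-np.sin(t),np.cos(t),0])
    mw=Rp@m; mh=np.hypot(*mw[:2])
    P=po+Rp@(np.array([0,55,0])+r*u+(10+half*mh+gap)*m+[0,0,Z])+[0,0,lift]
    return P,np.degrees(np.arctan2(mw[1],mw[0]))
def rows(ps,cmd=None):
    p,R,s=tool()
    for P,h in ps:
        d=R.T@(P-p)/10; cur=np.degrees(np.arctan2(R[1,1],R[0,1]))
        print([round(float(v),2) for v in d],round(-((h-cur+180)%360-180),1), "world",P.round())
E
python3 -c "
from m import *
rows([pose(0,gap=8,lift=70),pose(0,gap=8)])"
```

```text
[-5.55, -37.47, 43.59] -63.3 world [490. 160. 287.]
[1.45, -37.47, 43.59] -63.3 world [490. 160. 217.]
```

Emit:
send_rows --pt "-5.5 0 0 0" --pt "-6 -4 4.5 -8" --pt "-6 -8 9.3 -16" --pt "-6 -12 14 -24" --pt "-6 -16 18.6 -32" --pt "-6 -20 23.3 -40" --pt "-6 -24 28 -48" --pt "-6 -28 32.6 -56" --pt "-6 -32 37.2 -63" --pt "-6 -36 42 -63" --pt "-6 -37.5 43.6 -63" --pt "-6 -37.5 43.6 -63" --grip 1 --grip_force 60

```text
clock: 2.65
ee_pos: [491.0, 157.6, 291.2]
orientation: [0.645, -0.291, 0.645, 0.291]
ft_force: [0.2, 0.8, -0.2]
gripper_width: 0.2
```

```bash
python3 -c "
from m import *
f=grab_frame('wrist'); save(f,'w1.png'); C=cloud(f)
L=(C-po)@Rp; V=L.reshape(-1,3)
s=(abs(V[:,0])<80)&(abs(V[:,1])<125)&(f['depth'].ravel()>0)
for n,(x0,x1,y0,y1,z0,z1) in dict(bar=(-40,40,15,95,40,56),pin=(30,70,-60,-15,2.5,14)).items():
    k=V[s&(V[:,0]>x0)&(V[:,0]<x1)&(V[:,1]>y0)&(V[:,1]<y1)&(V[:,2]>z0)&(V[:,2]<z1)]
    if len(k): print(n,len(k),k.mean(0).round(1),np.percentile(k,[2,98],axis=0).round(1))
rows([pose(0,gap=8,lift=20),pose(0,gap=8),pose(0,gap=1)])
for t in (0,-15,-30,-45,-60,-75,-90): rows([pose(t)])
"
```

```text
bar 3457 [-3.8 53.6 51.9] [[-36.5  43.4  42.8]
 [ 26.4  62.9  54. ]]
pin 3167 [ 50.2 -36.7   4.6] [[ 31.  -59.    2.6]
 [ 69.2 -15.8   9.2]]
[5.45, 0.02, 0.03] -0.4 world [490. 160. 237.]
[7.45, 0.01, 0.03] -0.4 world [490. 160. 217.]
[7.45, -0.69, 0.03] -0.4 world [495. 155. 217.]
[7.45, -0.79, 0.03] -0.4 world [496. 155. 217.]
[7.17, -1.34, 0.53] 12.7 world [504. 155. 220.]
[6.97, -2.05, 0.88] 26.2 world [511. 153. 222.]
[6.88, -2.83, 1.04] 40.5 world [518. 149. 222.]
[6.9, -3.63, 1.01] 55.9 world [524. 143. 222.]
[7.02, -4.38, 0.8] 72.4 world [528. 137. 221.]
[7.22, -5.03, 0.46] 89.6 world [531. 130. 219.]
```

View pics/w1.png

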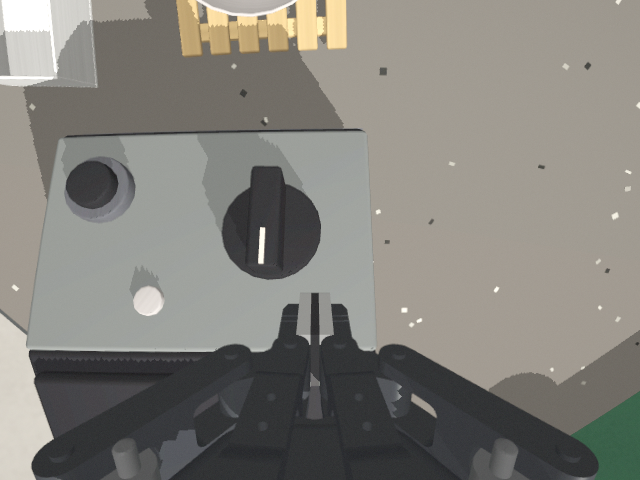

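Emit:
send_rows --pt "3 0 0 0" --pt "5.5 0 0 0" --pt "7 0 0 0" --pt "7.4 0 0 0" --pt "7.4 0 0 0"

```text
clock: 3.32
ee_pos: [490.2, 160.4, 217.7]
orientation: [0.644, -0.292, 0.644, 0.292]
ft_force: [0.3, -0.0, 0.3]
gripper_width: 0.1
```

Emit:
send_rows --pt "0 -0.6 0 0" --pt "0 -0.8 0 0" --pt "-0.1 -1.05 0.3 6.5" --pt "-0.25 -1.35 0.55 13" --pt "-0.35 -1.7 0.75 19.5" --pt "-0.45 -2.05 0.9 26" --pt "-0.5 -2.45 1.0 33" --pt "-0.5 -2.85 1.05 40" --pt "-0.5 -2.85 1.05 40"

```text
clock: 4.45
ee_pos: [518.4, 150.3, 222.4]
orientation: [0.705, -0.054, 0.705, 0.055]
ft_force: [-1.0, 4.1, -1.1]
gripper_width: -0.0
```

```bash
python3 -c "
from m import *
f=grab_frame('wrist'); save(f,'w2.png'); 
print(tool()[2]['ft_force'])
for t in (-45,-60,-75,-90,-105,-120,-135): rows([pose(t)])
"
```

```text
[-0.83832833  4.4465249  -1.89539877]
[0.0, -0.13, -0.05] 0.8 world [518. 149. 222.]
[0.02, -0.77, 0.44] 16.2 world [524. 143. 222.]
[0.14, -1.47, 0.76] 32.7 world [528. 137. 221.]
[0.34, -2.19, 0.91] 49.9 world [531. 130. 219.]
[0.6, -2.89, 0.9] 67.1 world [532. 123. 216.]
[0.92, -3.54, 0.73] 83.5 world [531. 116. 213.]
[1.27, -4.1, 0.41] 99.0 world [529. 110. 210.]
```

View pics/w2.png

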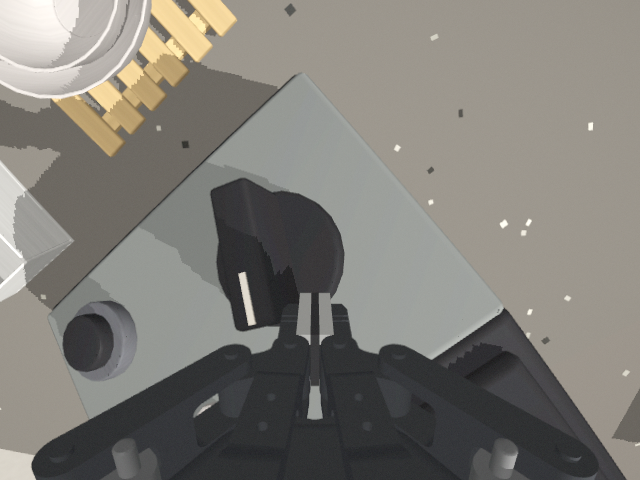

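Emit:
send_rows --pt "0 -0.45 0.2 8" --pt "0 -0.77 0.44 16" --pt "0.1 -1.12 0.6 24" --pt "0.15 -1.47 0.76 32" --pt "0.25 -1.83 0.85 41" --pt "0.35 -2.2 0.9 50"

```text
clock: 5.25
ee_pos: [535.2, 131.2, 221.2]
orientation: [0.664, 0.252, 0.659, -0.246]
ft_force: [8.9, 7.8, 0.4]
gripper_width: -0.2
```

```bash
cat > c.py <<'E'
from m import *
import sys
f=grab_frame('top'); save(f,sys.argv[1]+'.png') 
V=((cloud(f)-po)@Rp).reshape(-1,3)
k=V[(abs(V[:,0]-50)<8)&(abs(V[:,1]+35)<8)]; print('pin z',np.median(k[:,2]))
s=tool()[2]; print(s['ft_force'],s['joints'].round(2))
E
python3 c.py t2; python3 -c "
from m import *
for t in (-90,-97,-105,-112,-120,-127,-135): rows([pose(t)])"
```

```text
pin z 6.953256917505997
[ 7.7432232   6.45227995 -0.91600185] [-0.27  0.3  -0.02  1.83  0.01  1.    0.55]
[0.21, -0.34, -0.31] -0.8 world [531. 130. 219.]
[0.32, -0.54, -0.05] 7.2 world [531. 127. 218.]
[0.47, -0.79, 0.22] 16.4 world [532. 123. 216.]
[0.61, -1.04, 0.42] 24.2 world [532. 120. 215.]
[0.78, -1.33, 0.61] 32.9 world [531. 116. 213.]
[0.94, -1.61, 0.74] 40.2 world [530. 113. 212.]
[1.13, -1.95, 0.84] 48.3 world [529. 110. 210.]
```

Emit:
send_rows --pt "0.1 -0.22 0.27 8" --pt "0.26 -0.45 0.53 17" --pt "0.26 -0.45 0.53 17"

```text
clock: 5.68
ee_pos: [538.2, 122.9, 219.5]
orientation: [0.622, 0.347, 0.614, -0.34]
ft_force: [11.7, 5.2, 1.3]
gripper_width: -0.0
```

```bash
python3 c.py t3
```

```text
pin z 6.9713054058827195
[11.29075563  5.01249539  0.20491335] [-0.3   0.3   0.03  1.84 -0.01  0.99  0.29]
```

```bash
python3 -c "
from m import *
def rel(a,bs,gap=0):
    P,h=pose(a); h_=np.radians(h); R=np.array([[0,np.cos(h_),np.sin(h_)],[0,np.sin(h_),-np.cos(h_)],[-1,0,0]])
    for b in bs:
        Q,g=pose(b); print(b,(R.T@(Q-P)/10).round(2),round(h-g,1),Q.round())
rel(-105,(-112,-120,-128,-136,-144)); rel(-136,(-144,-152,-160,-168))
"
```

```text
-112 [ 0.14 -0.17  0.26] 7.8 [532. 120. 215.]
-120 [ 0.31 -0.41  0.53] 16.5 [531. 116. 213.]
-128 [ 0.5  -0.67  0.76] 24.9 [530. 113. 211.]
-136 [ 0.69 -0.96  0.95] 32.9 [529. 110. 209.]
-144 [ 0.89 -1.28  1.09] 40.6 [527. 107. 207.]
-144 [ 0.2  -0.19  0.29] 7.7 [527. 107. 207.]
-152 [ 0.4  -0.43  0.55] 15.2 [524. 105. 205.]
-160 [ 0.6  -0.71  0.77] 22.4 [521. 102. 203.]
-168 [ 0.8  -1.03  0.94] 29.5 [518. 101. 201.]
```

Emit:
send_rows --pt "0.14 -0.3 0.26 2" --pt "0.31 -0.65 0.45 5" --pt "0.45 -0.95 0.65 10" --pt "0.45 -0.95 0.65 10"

```text
clock: 6.22
ee_pos: [538.4, 115.7, 217.6]
orientation: [0.592, 0.403, 0.58, -0.388]
ft_force: [20.2, 10.6, 2.2]
gripper_width: -0.2
```

```bash
python3 c.py t4
```

```text
pin z 7.319885006625801
[20.91316594 10.88255072  2.36169829] [-0.31  0.29  0.06  1.85 -0.02  0.97  0.14]
```

```bash
python3 -c "
from m import *
f=grab_frame('wrist'); save(f,'w4.png')
p,R,s=tool(); print(((p-po)@Rp).round(1), (R.T@Rp[:,0]).round(2),(R.T@Rp[:,1]).round(2),(R.T@Rp[:,2]).round(2))
V=((cloud(f)-po)@Rp); z=V[...,2]; m=(z>43)&(z<58)&(abs(V[...,1]-55)<45)&(abs(V[...,0])<45)&(f['depth']>0)
m[290:,270:360]=0
k=V[m]; dd=k[:,:2]-[0,55]; w,v=np.linalg.eigh(np.cov(dd.T)); print(len(k),k.mean(0),np.degrees(np.arctan2(v[1,1],v[0,1])),np.sqrt(w))
"
```

```text
[16.8 22.  29.7] [-0.48  0.78 -0.39] [-0.01 -0.46 -0.89] [-0.88 -0.42  0.23]
5986 [-2.50490143 57.16164688 50.76697671] 105.31977873150372 [ 5.62556944 17.18027914]
```

View pics/w4.png

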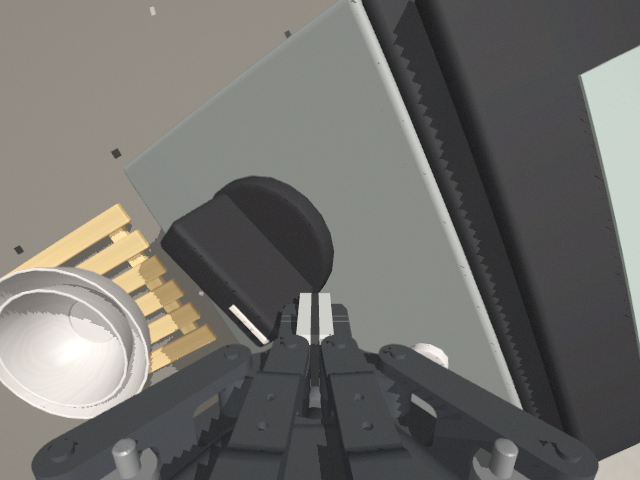

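```bash
cat > ov.py <<'E'
from m import *
import sys
def proj(f,X):
    K=np.array([[f["fx"],0,f["cx"]],[0,f["fy"],f["cy"]],[0,0,1.]])
    return cv2.projectPoints(np.atleast_2d(X).astype(float),cv2.Rodrigues(np.array(f["R"]))[0],np.array(f["t"],float),K,np.array([f["k1"],0,0,0.]))[0].reshape(-1,2)
def overlay(name,out,ths):
    f=grab_frame(name); p,R,s=tool(); im=cv2.cvtColor(f["pixels"],cv2.COLOR_RGB2BGR)
    for th,c in zip(ths,[(0,0,255),(0,255,0),(255,255,0)]):
        t=np.radians(th); u=np.array([np.cos(t),np.sin(t),0]); m=np.array([-u[1],u[0],0])
        q=[po+Rp@(np.array([0,55,49])+33*a*u+10*b*m) for a,b in((1,1),(1,-1),(-1,-1),(-1,1))]
        cv2.polylines(im,[proj(f,q).round().astype(int)],True,c,1)
    q=[p+R@np.array([0,14.5*a,11*b]) for a,b in((1,1),(1,-1),(-1,-1),(-1,1))]
    cv2.polylines(im,[proj(f,q).round().astype(int)],True,(255,0,255),1)
    cv2.imwrite("pics/"+out,im); print(proj(f,p),s["ft_force"],((p-po)@Rp).round(1))
E
python3 -c "
from ov import *
overlay('wrist','o4.png',(-75,-90,-100))"
```

```text
[[314.72620396 307.35941535]] [20.61784655 10.06615593  2.52215034] [16.8 22.  29.7]
```

View pics/o4.png

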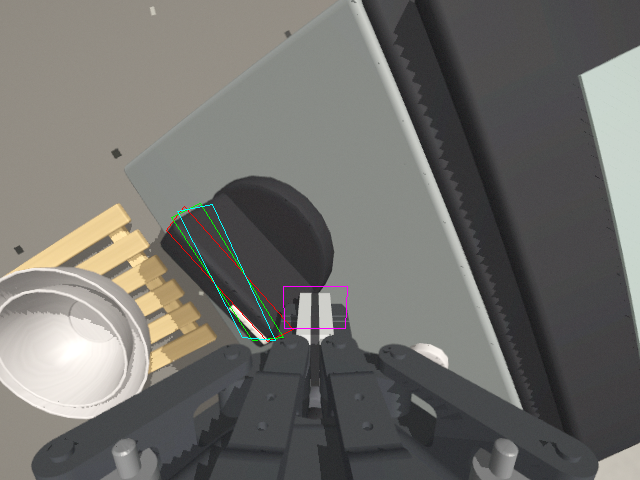

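Emit:
send_rows --pt "0 1.5 0 0" --pt "0 2.5 0 0" --pt "0 2.5 0 0"

```text
clock: 6.75
ee_pos: [550.0, 119.6, 210.9]
orientation: [0.585, 0.396, 0.586, -0.397]
ft_force: [1.0, -0.5, -0.1]
gripper_width: 0.2
```

```bash
python3 -c "
from ov import *
overlay('wrist','o5.png',(-55,-65,-75))
for a in [(-65,20,3),(-65,20,-2),(-75,20,-5),(-85,20,-8),(-95,20,-9),(-105,20,-9),(-115,20,-9),(-125,20,-9)]: print(a);rows([pose(a[0],r=a[1],gap=a[2],half=9,Z=27)])
"
```

```text
[[313.69604583 307.14001503]] [-0.61980817 -1.38534839  0.03328932] [22.2 16.  18.7]
(-65, 20, 3)
[-0.98, -1.32, -2.67] -55.6 world [527. 139. 221.]
(-65, 20, -2)
[-0.75, -1.58, -2.3] -55.6 world [526. 135. 218.]
(-75, 20, -5)
[-0.49, -1.77, -1.67] -44.5 world [527. 128. 216.]
(-85, 20, -8)
[-0.18, -2.1, -1.16] -33.1 world [526. 122. 213.]
(-95, 20, -9)
[0.05, -2.37, -0.84] -21.6 world [524. 118. 210.]
(-105, 20, -9)
[0.23, -2.61, -0.61] -10.1 world [523. 115. 209.]
(-115, 20, -9)
[0.41, -2.88, -0.43] 1.0 world [521. 113. 207.]
(-125, 20, -9)
[0.6, -3.17, -0.31] 11.6 world [519. 111. 205.]
```

View pics/o5.png

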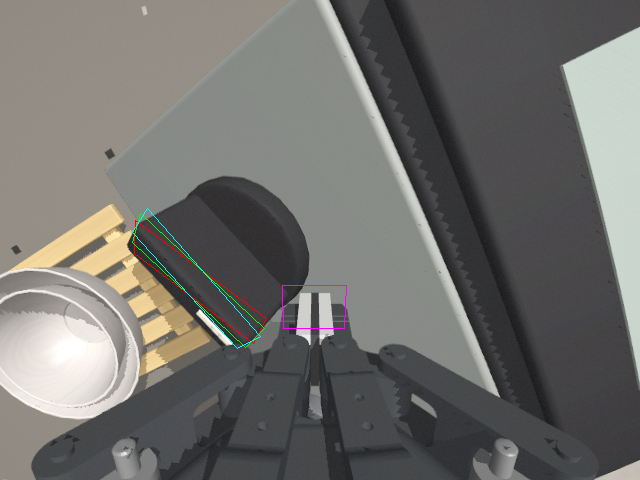

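Emit:
send_rows --pt "-0.9 0 -0.8 -10" --pt "-0.9 -0.3 -1.6 -20" --pt "-0.9 -0.6 -2.4 -30" --pt "-0.9 -1.0 -2.5 -38" --pt "-0.8 -1.4 -2.4 -44" --pt "-0.5 -1.8 -1.8 -44" --pt "-0.2 -2.1 -1.2 -35" --pt "-0.2 -2.1 -1.2 -35"

```text
clock: 7.8
ee_pos: [527.6, 126.5, 215.0]
orientation: [0.678, 0.205, 0.676, -0.201]
ft_force: [-0.1, 7.2, 5.0]
gripper_width: 0.2
```

```bash
python3 -c "
from ov import *
overlay('wrist','o6.png',(-75,-85,-95))
for a in [(-85,20,-8),(-95,20,-10),(-105,20,-11),(-115,20,-11),(-125,20,-11),(-135,20,-11)]: print(a);rows([pose(a[0],r=a[1],gap=a[2],half=9,Z=27)])
"; python3 c.py t5
```

```text
[[316.23490037 307.97030579]] [1.08357334 7.26926115 4.80835336] [16.3 37.2 26.8]
(-85, 20, -8)
[0.23, -0.44, 0.06] 1.8 world [526. 122. 213.]
(-95, 20, -10)
[0.5, -0.93, 0.15] 13.4 world [524. 118. 210.]
(-105, 20, -11)
[0.72, -1.33, 0.15] 24.8 world [522. 115. 208.]
(-115, 20, -11)
[0.9, -1.64, 0.11] 35.9 world [520. 112. 206.]
(-125, 20, -11)
[1.07, -1.93, 0.01] 46.6 world [517. 110. 204.]
(-135, 20, -11)
[1.24, -2.2, -0.14] 56.7 world [514. 109. 202.]
pin z 6.2924433798636095
[0.73095739 6.82495932 3.60038496] [-0.24  0.29 -0.05  1.85  0.01  0.99  0.69]
```

View pics/o6.png

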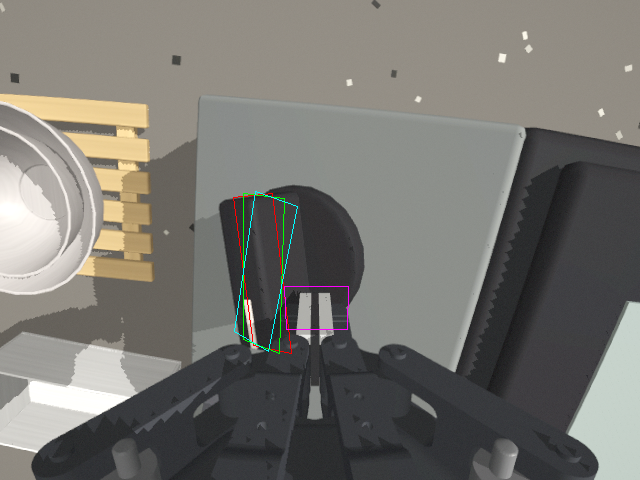

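Emit:
send_rows --pt "0.13 -0.25 0.05 3" --pt "0.27 -0.5 0.1 7" --pt "0.4 -0.7 0.1 12" --pt "0.5 -0.9 0.1 17" --pt "0.5 -0.9 0.1 17"

```text
clock: 8.52
ee_pos: [529.4, 121.0, 213.0]
orientation: [0.644, 0.305, 0.636, -0.295]
ft_force: [12.2, 13.2, 5.0]
gripper_width: -0.1
```

```bash
cat > d.py <<'E'
from ov import *
f=grab_frame('wrist'); p,R,s=tool()
V=((cloud(f)-po)@Rp); z=V[...,2]; m=(z>46)&(z<56)&(abs(V[...,1]-55)<40)&(abs(V[...,0])<40)&(f['depth']>0)
m[280:,270:]=0; m[330:]=0
k=V[m]; dd=k[:,:2]-k[:,:2].mean(0); w,v=np.linalg.eigh(np.cov(dd.T)); a=np.degrees(np.arctan2(v[1,1],v[0,1])); 
print("bar",len(k),k.mean(0).round(1),a,np.sqrt(w).round(1),"tcp panel",((p-po)@Rp).round(1),s['ft_force'].round(1))
E
python3 d.py; python3 c.py t6; python3 -c "
from m import *
for a in [(-105,20,-11),(-115,20,-11),(-125,20,-11),(-135,20,-11)]: print(a);rows([pose(a[0],r=a[1],gap=a[2],half=9,Z=27)])
"
```

```text
bar 5162 [-3.9 62.2 51.7] 95.32253382702946 [ 5.8 14.6] tcp panel [13.2 32.3 26.5] [10.9  8.1  7.6]
pin z 7.109637579509293
[11.83897209  9.25722832  5.18690122] [-0.27  0.29 -0.    1.87 -0.    0.97  0.43]
(-105, 20, -11)
[0.53, -1.06, 0.01] 7.9 world [522. 115. 208.]
(-115, 20, -11)
[0.7, -1.37, 0.06] 19.0 world [520. 112. 206.]
(-125, 20, -11)
[0.87, -1.68, 0.05] 29.7 world [517. 110. 204.]
(-135, 20, -11)
[1.03, -1.98, -0.02] 39.8 world [514. 109. 202.]
```

Emit:
send_rows --pt "0.1 -0.2 0.03 4" --pt "0.17 -0.35 0.05 8" --pt "0.25 -0.5 0.05 13" --pt "0.34 -0.65 0.05 18" --pt "0.45 -0.85 0.05 23" --pt "0.45 -0.85 0.05 23"

```text
clock: 9.38
ee_pos: [522.3, 109.2, 207.2]
orientation: [0.57, 0.426, 0.563, -0.42]
ft_force: [10.9, -0.5, 4.5]
gripper_width: -0.0
```

```bash
python3 d.py; python3 c.py t7; python3 -c "
from m import *
for a in [(-95,20,0),(-105,20,0),(-115,20,-11),(-125,20,-11),(-135,20,-11)]: print(a);rows([pose(a[0],r=a[1],gap=a[2],half=9,Z=27)])
"
```

```text
bar 4396 [ 4.5 64.7 51.9] 48.22501456270268 [ 5.5 13.9] tcp panel [-1.8 29.9 28.4] [12.2  0.3  3.9]
pin z 20.90890872541911
[11.56494342 -0.34260488  3.89600314] [-0.32  0.28  0.07  1.89 -0.02  0.96  0.05]
(-95, 20, 0)
[-0.76, 1.17, -1.17] -26.8 world [530. 124. 215.]
(-105, 20, 0)
[-0.56, 1.02, -0.79] -15.4 world [530. 120. 213.]
(-115, 20, -11)
[0.13, -0.18, -0.37] -4.3 world [520. 112. 206.]
(-125, 20, -11)
[0.3, -0.47, -0.25] 6.4 world [517. 110. 204.]
(-135, 20, -11)
[0.46, -0.78, -0.19] 16.6 world [514. 109. 202.]
```

Emit:
send_rows --pt "-0.2 0.8 0 0" --pt "-0.6 1.5 0 0" --pt "-3 1.5 0 0" --pt "-6 1.5 0 0" --pt "-8 1.5 0 0" --pt "-8 1.5 0 0"

```text
clock: 10.22
ee_pos: [531.0, 114.3, 285.2]
orientation: [0.568, 0.422, 0.567, -0.421]
ft_force: [-0.8, 1.4, 0.2]
gripper_width: 0.3
```

```bash
python3 c.py t8; python3 d.py; python3 -c "
from m import *
p,R,s=tool(); h=np.degrees(np.arctan2(Rp[1,0],Rp[0,0]))  # ty along panel x
for q in [(-35,-80,90),(-35,-80,40),(-35,-80,30),(-35,-80,24),(-35,-80,18)]: rows([(po+Rp@np.array(q),h)])
"
```

```text
pin z 20.614727217648028
[ 0.41560201  0.87047014 -0.41556096] [-0.32  0.23  0.07  1.78 -0.02  1.14  0.05]
bar 2716 [-0.4 56.9 51.8] 52.44644738074485 [ 5.9 18.4] tcp panel [43.5 27.4 89.9] [-0.9 -0.7  0.4]
[3.92, 0.0, 12.71] -32.3 world [566.  -8. 244.]
[8.24, 2.12, 11.38] -32.3 world [583.  11. 201.]
[9.11, 2.55, 11.11] -32.3 world [586.  15. 192.]
[9.63, 2.8, 10.95] -32.3 world [588.  17. 187.]
[10.15, 3.06, 10.79] -32.3 world [590.  19. 182.]
```

Emit:
send_rows --pt "0 0 4 -8" --pt "0 0 8 -16" --pt "0 0 12 -24" --pt "3.9 0 12.7 -32" --pt "6 1.0 12.1 -32" --pt "8.2 2.1 11.4 -32" --pt "8.2 2.1 11.4 -32"

```text
clock: 11.2
ee_pos: [581.2, 11.9, 198.7]
orientation: [0.66, 0.247, 0.664, -0.249]
ft_force: [-0.4, -0.2, 0.7]
gripper_width: 0.2
```

```bash
python3 -c "
from m import *
p,R,s=tool(); h=np.degrees(np.arctan2(Rp[1,0],Rp[0,0]))
print(s['ft_force'],((p-po)@Rp).round(1))
for q in [(-35,-80,30),(-35,-80,24),(-35,-80,20),(-35,-80,16)]: rows([(po+Rp@np.array(q),h)])
f=grab_frame('top'); print([(round(q['p'],2),((cam2w(f,q['xyz'])-po)@Rp).round(1)) for q in search_frame('start_top',f)])
"
```

```text
[-0.40748405 -0.23094179  0.72731729] [-36.4 -78.4  38.6]
[0.67, 0.55, 0.16] -0.2 world [586.  15. 192.]
[1.19, 0.86, 0.17] -0.2 world [588.  17. 187.]
[1.54, 1.06, 0.17] -0.2 world [589.  19. 183.]
[1.88, 1.26, 0.17] -0.2 world [591.  20. 180.]
[]
```

Emit:
send_rows --pt "0.7 0.5 0.1 0" --pt "1.2 0.85 0.15 0" --pt "1.55 1.05 0.15 0" --pt "1.75 1.2 0.15 0" --pt "1.75 1.2 0.15 0" --pt "1.75 1.2 0.15 0"

```text
clock: 12.05
ee_pos: [592.4, 18.2, 186.1]
orientation: [0.662, 0.249, 0.662, -0.249]
ft_force: [-4.8, -2.2, 10.8]
gripper_width: -0.0
```

```bash
python3 -c "
from m import *
p,R,s=tool(); print(s['ft_force'],((p-po)@Rp).round(1), 'normal F',s['ft_force']@Rp[:,2])
f=grab_frame('scene'); i=cv2.resize(f['pixels'][150:280,300:460],None,fx=4,fy=4,interpolation=cv2.INTER_CUBIC); cv2.imwrite('pics/s1.png',i[...,::-1])"
```

```text
[-4.79302297 -2.23673109 10.82700297] [-32.2 -82.7  21.6] normal F 11.790496381434949
```

View pics/s1.png

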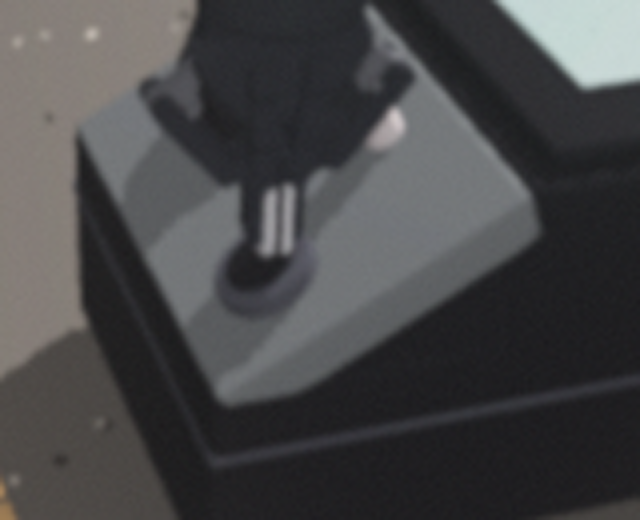

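Emit:
send_rows --pt "-0.4 -0.3 0 0" --pt "-2 -1.2 0 0" --pt "-6 -2 0 0" --pt "-10 -2 0 0" --pt "-10 -2 0 0" --pt "-10 -2 0 0"

```text
clock: 12.85
ee_pos: [578.8, 3.9, 284.6]
orientation: [0.662, 0.249, 0.662, -0.249]
ft_force: [0.7, 0.7, 0.0]
gripper_width: -0.2
```

```bash
python3 c.py t9; python3 - <<'E'
from m import *
f=grab_frame('wrist'); save(f,'w9.png'); L=(cloud(f)-po)@Rp; V=L.reshape(-1,3)
k=V[np.hypot(V[:,0]+35,V[:,1]+80)<14]; print('button z (wrist)',np.median(k[:,2]),len(k))
g=V[(abs(V[:,0]+30)<20)&(abs(V[:,1]+20)<20)]; print('face z',np.median(g[:,2]))
f=grab_frame('top')
for t in ["tin","trivet","bowl_large","bowl_small"]:
    print(t,[(round(q["p"],2),cam2w(f,q["xyz"]).round(0)) for q in search_frame(t,f)[:1]])
E
```

```text
pin z nan
[ 0.6440861  -0.62653582  0.92716406] [-0.11  0.29  0.07  1.69 -0.02  1.16  0.82]
button z (wrist) 25.27369276357694 1225
face z 3.596728844491081
tin [(0.62, array([ 573., -225.,    2.]))]
trivet [(0.75, array([415., -85.,  16.]))]
bowl_large [(0.9, array([368., -86.,  68.]))]
bowl_small [(0.97, array([356., -78.,  53.]))]
  return _methods._mean(a, axis=axis, dtype=dtype,
  ret = ret.dtype.type(ret / rcount)
```

View pics/w9.png

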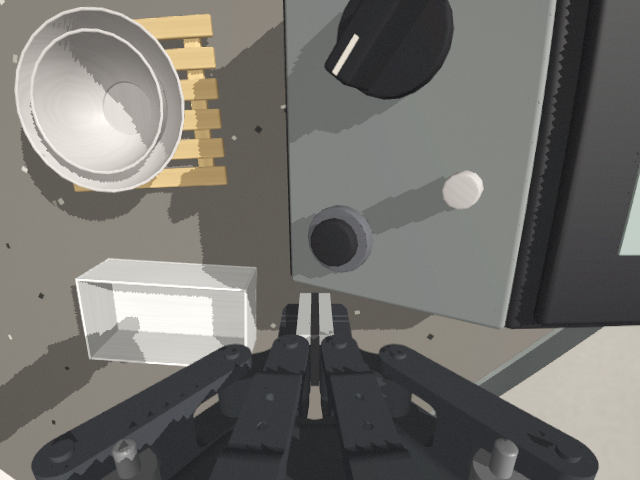

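```bash
python3 -c "
from plant import *
print(ticket.close_job())"
```

```text
the job is handed in; nothing more can be done
None
```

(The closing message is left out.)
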